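# Level the card stand and lay on the cast ledge

### The arm

A 7-joint arm with a two-finger parallel gripper is mounted at the origin on the work surface. World frame = base frame: x ahead of the robot, y to its left, z up, the work surface at z = 0. Lengths are in m, angles in rad, forces in N, time in s.
With the tool pointing down it reaches from about 0.4 to 0.875 m from the base axis. Payload 19.3 kg.
Tool frame: the origin (TCP) lies on the centre line of the jaws, within the pads' length; the fingertips stand 14 mm ahead of it and the grasp point (between the pads) lies 5 mm behind it; x points along the fingers, y is the direction in which the jaws open and shut, and the axes are right-handed (so a half turn about x gives the same grasp; the last joint's range is limited). The gripper opens to 85 mm and grips with 20 to 120 N. Pads are 22 mm wide; open, the fingers measure 114 mm over their backs; the gripper's body (76 mm by 85 mm) begins 54 mm behind the grasp point. The pads swing forward as they close: fully open they stand 13 mm farther back than shut.
Start: joints at [1.275, 0.521, -0.036, 1.599, 0.021, 1.021, -0.113], TCP at [0.14, -0.609, 0.245] pointing down, gripper open.
Joint ranges: [-2.91, 2.91], [-0.3, 2.13], [-1.5, 1.42], [0.17, 2.43], [-1.26, 4.41], [0.16, 1.93], [-2.52, 2.52]. Speed limits (rad/s): [1.89, 1.89, 2.39, 2.39, 3.01, 3.01, 3.01].

### API

Orientations are given as [roll, pitch, yaw] about the fixed x, y, z axes, in that order (R = Rz(yaw) Ry(pitch) Rx(roll)).
In Python, from workcell import monitor, optics, bot gives the robot as it stands.
- The arm moves only by the tool arm_command, never from a script. Its arguments are lists of equal length, an entry for each row: "delta_pos": the shift along the tool's x, y, z as a fraction of full scale, a list of three; "rotation": the turn, a rotation vector about the tool's x, y, z as a fraction of full scale, a list of three. In form: {"delta_pos": [[dx, dy, dz], ...], "rotation": [[wx, wy, wz], ...]}. A call has 1 to 10 rows; each row shifts and turns the pose as measured when the row begins, along the tool's axes as they then stand; what a row does not reach is not made up. Full scale, the value 1, is 30 mm for a shift and 6 degrees for a turn. A row lasts 1/10 s, in which the tool goes at most 50 mm and 8.59 degrees, less where a joint would pass 70% of its speed; a pose out of reach is approached as far as the arm can. A call with a number of a shift or a turn outside -1 to 1 is refused whole. A call with a gripper value outside its range is refused whole. "gripper" is the closure, from -1 (fully open) to 1 (shut), so that 0 is half open, set as the call begins (left out, the last holds). The fingers move at their own pace and stop on an object; "grip_force" is the grip in N (left out, the last holds). Time passes only in rows, so rows that do not move let the fingers close. It gives the time, the measured TCP pose, the force and the opening at its end, in the units of the state.
- monitor.observe(): the state, without advancing time (a new reading comes with each control period).
- optics.grab_frame(name): name is "scene" or "top" or "wrist"; returns the picture (480x640x3 uint8, red, green, blue); there is no depth.
- optics.camera_params(name): a dict with "fx", "fy", "cx", "cy" (pixels), "origin" and "rotation" of the camera in the world. Camera axes: x right, y down, z forward; pixel columns grow to the right and rows downward; lengths in m; the calibration is good to about 2 mm. A picture is of the moment at which its call begins: read the wrist's pose just before it. camera_params takes no time and is no camera call; for the wrist camera it gives the pose at the moment of the call.
- bot.job_done(): hands the job in, once; it reports no verdict.
The state is a dict: "clock": time; "qpos": joint angles; "qd": joint speeds; "joint_efforts": joint torques, N m; "position": TCP position; "tool_rot": TCP orientation; "force": force on the tool from outside, world axes, zero at the start; "moment": the same for the moment, N m; "grip_width": finger opening in m.
Only numpy, scipy, OpenCV 4.12 (cv2) and the standard library are available. Lean on these libraries where they do the work, as an engineer would, in place of code of your own. Each camera call takes 0.05 s, during which the arm holds its last target. There are 200 camera calls.

### The job

On the stall's twin-post card stand, turn the lower knurled collar on its threaded rod until its top is level with the top of the higher collar, leaving the higher collar as it is set. Then lift the cast ledge out of its open wooden mould and lay it, rib upwards, across both collars with the two rods in its end notches, so that it rests level on the stand. Set it down rather than drop it, and leave the other things on the counter where they are.

Things in the scene. Friction and masses are not known exactly. Their poses are not given: they have to be found in the camera images.
- stand: Fixed twin-post card stand: wooden base plate 220 x 80 x 14 mm carrying two upright steel threaded rods, diameter 19 mm over the threads, tops 104 mm above the counter. Origin: centre of the base's underside, on the counter. x runs along the base; the rods stand on its x axis at x = -75 mm (lower collar) and x = +75 mm (higher collar). Its yaw can be anything.
- low_top (a point): Centre of the top face of the lower collar, a brass knurled ring on the stand's rod at x = -75 mm: diameter 51 mm, 20 mm tall, the rod passes up through it. Right-hand thread, lead 24 mm a turn: turned counter-clockwise seen from above it rises 3.82 mm per radian. It can climb 30 mm, from its top 70 mm to 100 mm above the counter, starts 8 to 17 mm below the other collar, needs about 0.1 N m (4 N at its rim) to turn and stays where it is left.
- high_top (a point): Centre of the top face of the higher collar, an identical brass ring on the other rod (x = +75 mm of the stand). It is already set and is the reference; it would turn just as easily, so leave it alone.
- mould: Fixed open wooden mould, 230 x 104 x 24 mm, long along x. Origin: centre of its underside. Its cavity, 12 mm deep with its floor 12 mm above the origin, has the outline of the ledge with 2 mm to spare all round, and an island in each notch.
- ledge: Off-white cast ledge, about 0.25 kg, loose in the mould. Origin: centre of its underside; x along its length, z up. Slab 190 x 60 x 14 mm with a notch in the middle of each end, 28 mm wide (along y), open outwards and reaching in to 60 mm from the origin. In the middle of its top stands a rib to grip: 90 mm along x, 20 mm wide along y, from 14 to 46 mm above the origin, with a narrow dark card slot line along its top. Either end may go on either rod.
- bell: Bystander: white ceramic bell, 68 mm across, 80 mm tall, standing near the middle between stand and mould. Origin: centre of its underside.
- tablets: Bystander: stack of wooden tablets, 75 x 85 x 40 mm, beyond the bell. Origin: centre of its underside.
- mug: Bystander: blue cup, 76 mm across, 85 mm tall, at the far side. Origin: centre of its underside.
- brush: Bystander: brush lying at the far side. Origin: on its underside.
Mind the look-alikes: they are no part of the job. What is shaped like the ledge but purple is not meant.

How it is judged:
By the outcome, as a careful person would: the job done as asked, in the order asked, and still so for the second after the job is handed in, with the robot touching nothing.
It also fails if it takes over 72 s, if anything falls off the work surface, if the arm or the gripper's body presses on something with over 40 N, if the wrist force passes 120 N, or if a joint passes its speed limit or range.

## Working session

There is one attempt and no reset: what is moved stays moved. The work goes in short steps, Python scripts to look and compute and a tool call to move; the robot and the scene stay as the last step left them, time stands still between calls to the robot, and variables do not carry over. Pictures are saved under pics/ and viewed, about 8 in all and at most 12, crops included, and the job is handed in when it is done.

Besides the shell and the picture viewer there is one more tool, called after ">>>" as name(argument=value, ...) on one line, values as JSON. arm_command: Moves the arm, as the interface text tells. Its arguments: {"type":"object","properties":{"delta_pos":{"type":"array","items":{"type":"array","items":{"type":"number"}}},"rotation":{"type":"array","items":{"type":"array","items":{"type":"number"}}},"gripper":{"type":"number"},"grip_force":{"type":"number"}},"required":["delta_pos","rotation"]}

```bash
mkdir -p pics; ls; python3 - <<'E'
from workcell import monitor, optics, bot
import cv2, numpy as np
s=monitor.observe(); print({k:np.round(v,3) for k,v in s.items()})
for n in("scene","top"):
    p=optics.camera_params(n); print(n,{k:np.round(v,4).tolist() for k,v in p.items()})
    cv2.imwrite(f"pics/{n}0.png",optics.grab_frame(n)[:,:,::-1])
E
```

```text
pics
{'clock': np.float64(0.0), 'qpos': array([ 1.275,  0.522, -0.036,  1.6  ,  0.021,  1.021, -0.113]), 'qd': array([ 0.   , -0.002, -0.   , -0.002, -0.001, -0.001,  0.   ]), 'joint_efforts': array([ 0.0000e+00, -9.2711e+01,  1.9800e+00, -3.6992e+01,  1.8000e-02,
        8.0000e-03,  0.0000e+00]), 'position': array([ 0.14 , -0.609,  0.245]), 'tool_rot': array([-1.492,  1.57 ,  1.875]), 'force': array([ 1.163,  0.513, -1.04 ]), 'moment': array([-0.023, -0.008,  0.02 ]), 'grip_width': np.float64(0.086)}
scene {'fx': 506.0707, 'fy': 506.0707, 'cx': 323.8011, 'cy': 236.1975, 'origin': [1.3026, -0.162, 0.5903], 'rotation': [-2.1844, -0.0133, 1.4287]}
top {'fx': 477.8309, 'fy': 477.8309, 'cx': 318.885, 'cy': 244.0779, 'origin': [0.5276, -0.0268, 1.0053], 'rotation': [-3.1044, -0.02, -1.5683]}
```

View pics/top0.png

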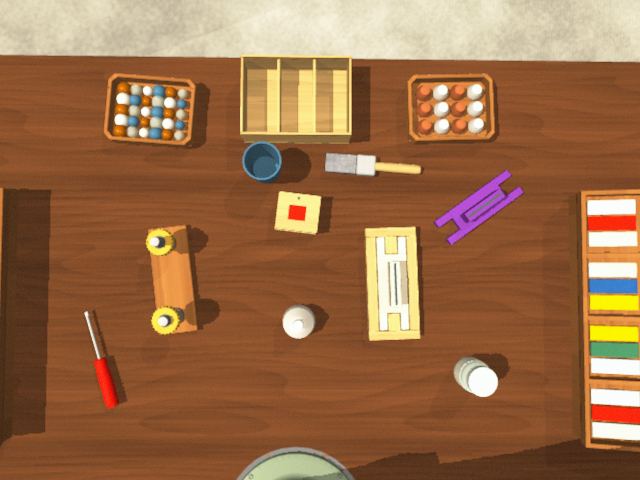

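View pics/scene0.png

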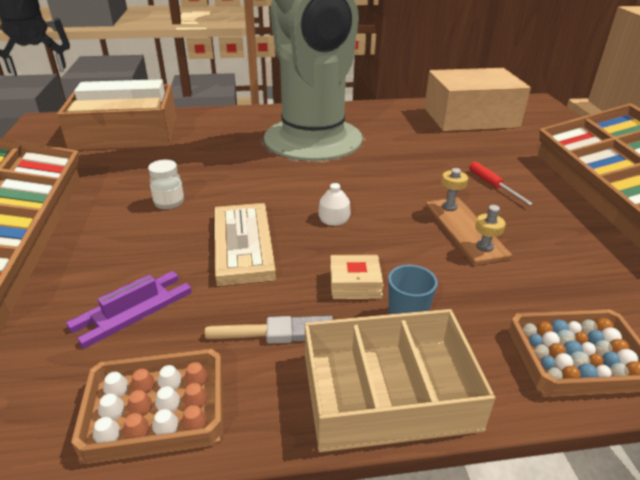

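The top view shows the stand at left, with collars near (160,242) and (165,321). The mould and off-white ledge are at about (393,283), the bell at (299,320), and the purple decoy at (480,207). Next I triangulate the collars and measure the ledge.

```bash
cat > h.py <<'E'
import numpy as np, cv2
from scipy.spatial.transform import Rotation as R
from workcell import monitor, optics, bot
def cam(n):
    p=optics.camera_params(n); p=dict(p); r=np.array(p['rotation'])
    p['R']=r if r.ndim==2 else R.from_euler('xyz',r).as_matrix(); p['o']=np.array(p['origin']); return p
def ray(p,uv): 
    d=p['R']@np.array([(uv[0]-p['cx'])/p['fx'],(uv[1]-p['cy'])/p['fy'],1]); return p['o'],d/np.linalg.norm(d)
def on_z(p,uv,z): o,d=ray(p,uv); return o+d*(z-o[2])/d[2]
def tri(rays):
    A=sum(np.eye(3)-np.outer(d,d) for o,d in rays); b=sum((np.eye(3)-np.outer(d,d))@o for o,d in rays)
    x=np.linalg.solve(A,b); return x,[np.linalg.norm(np.cross(x-o,d)) for o,d in rays]
def proj(p,X):
    c=p['R'].T@(np.array(X)-p['o']); return np.array([p['fx']*c[0]/c[2]+p['cx'],p['fy']*c[1]/c[2]+p['cy']])
def tool():
    s=monitor.observe(); return np.array(s['position']),R.from_euler('xyz',s['tool_rot']).as_matrix(),s
def blobs(mask,amin=30):
    n,l,st,c=cv2.connectedComponentsWithStats(mask.astype(np.uint8)); return [(i,st[i],c[i],l==i) for i in range(1,n) if st[i][4]>=amin]
E
python3 - <<'E'
from h import *
for n in("top","scene"):
    im=cv2.imread(f"pics/{n}0.png"); hsv=cv2.cvtColor(im,cv2.COLOR_BGR2HSV)
    p=cam(n)
    y=cv2.inRange(hsv,(18,110,120),(32,255,255))
    for i,st,c,m in blobs(y,60): print(n,'yel',st,c.round(1))
    w=cv2.inRange(hsv,(0,0,150),(40,60,255))
    for i,st,c,m in blobs(w,60):
        k=cv2.minAreaRect(np.argwhere(m)[:,::-1].astype(np.float32)); print(n,'wht',st,c.round(1),np.round(k[0],1),np.round(k[1],1),round(k[2],1))
t=cv2.imread("pics/top0.png"); s=cv2.imread("pics/scene0.png")
a=cv2.resize(t[215:345,140:215],None,fx=4,fy=4,interpolation=cv2.INTER_CUBIC)
b=cv2.resize(s[155:270,420:515],None,fx=4,fy=4,interpolation=cv2.INTER_CUBIC)
c=np.zeros((525,690,3),np.uint8); c[:520,:300]=a; c[:460,305:685]=b; cv2.imwrite("pics/c1.png",c)
E
```

```text
top yel [ 240   55  112   88 5462] [301.4  98.8]
top yel [375 162  46  11 333] [397.6 167.6]
top yel [275 195  47  40 413] [294.7 222.9]
top yel [ 365  227   55  114 2044] [392.6 284.3]
top yel [146 228  28  28 451] [160.2 241.9]
top yel [589 294  50  17 766] [614.  302.1]
top yel [151 306  29  29 498] [165.3 319.7]
top yel [589 325  50  18 793] [613.6 333. ]
top wht [    0     0   640    62 36889] [326.5  28.4] [319.5  30.5] [ 61. 639.] 90.0
top wht [433  85  15  15 118] [439.3  93.2] [440.  92.] [14. 14.] 90.0
top wht [467  84  15  15 123] [473.2  92.2] [474.  91.] [14. 14.] 90.0
top wht [116  93  14  12  91] [123.3  98.6] [122.4  98.2] [12.8 10.4] 7.1
top wht [152  96  10  11  76] [156.5 101.5] [156.5 101. ] [10.  9.] 90.0
top wht [164  98  12  10  82] [169.8 102.7] [169.5 102.5] [ 9. 11.] 90.0
top wht [467 101  16  15 116] [473.6 109.2] [474.8 108.3] [12.7 14.8] 45.0
top wht [434 102  14  15 111] [439.7 110.1] [440.5 109. ] [14. 13.] 90.0
top wht [115 114  12  12  86] [121.3 119.5] [120.5 119.5] [11. 11.] 90.0
top wht [150 117  11  11  75] [154.7 122.4] [154.7 121.9] [10.3  9.4] 
[... 3952 characters left out ...]
ene wht [266 316  66  22 891] [290.  324.9] [298.5 325. ] [20.6 66.1] 86.2
scene wht [536 320  59  36 620] [563.7 335.2] [564.  333.8] [19.6 64. ] 61.0
scene wht [525 324  11  10  87] [530.5 328.4] [530.  328.5] [ 9. 10.] 90.0
scene wht [549 328  73  50 847] [584.9 352. ] [584.7 351.8] [21.1 80.2] 61.0
scene wht [597 349  41  28 471] [618.4 363.5] [618.  365.4] [22.  42.6] 55.0
scene wht [ 152  365   29   69 1352] [166.7 400.5] [166.6 399.2] [25.  69.1] 4.6
scene wht [  93  372   34   70 1448] [110.2 408. ] [110.3 407.1] [25.4 71.8] 10.1
scene wht [610 445  30  35 365] [625.2 460. ] [626.7 460.6] [43.9 10.7] 49.4
scene wht [ 465  453  131   27 2522] [529.2 468.7] [530. 466.] [130.  26.] -0.0
```

View pics/c1.png

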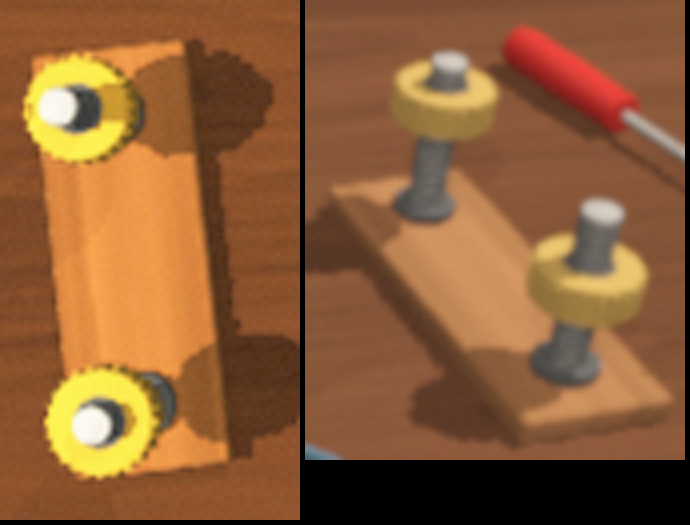

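The crop shows that the collar farther from the robot is the lower one, with more rod showing. Its rod top is at top px (154.5,241.5). The near collar is the reference, with its rod top at (163.8,321.3).

```bash
python3 - <<'E'
from h import *
t,s=cam("top"),cam("scene")
lo=on_z(t,(154.3,241.4),.104); hi=on_z(t,(163.6,321.1),.104)
print('rods from top',lo,hi,np.linalg.norm(lo-hi))
sx=lambda u,v:(420+(u-305)/4,155+v/4)
print('scene check', tri([ray(t,(154.3,241.4)),ray(s,sx(602,208))]),tri([ray(t,(163.6,321.1)),ray(s,sx(450,60))]))
for n,a in(('lo',(160.2,241.9)),('hi',(165.3,319.7))):
  pass
# collar top ellipses in scene (outer top rim centre): 
for z in (.07,.075,.08,.085,.09,.095): print(z, proj(s,[lo[0],lo[1],z]), proj(s,[hi[0],hi[1],z]))
# mould and ledge
im=cv2.imread("pics/top0.png"); hsv=cv2.cvtColor(im,cv2.COLOR_BGR2HSV)
y=cv2.inRange(hsv,(12,40,120),(40,255,255)); y[:220]=0;y[345:]=0;y[:,:360]=0;y[:,425:]=0
c=np.argwhere(y)[:,::-1].astype(np.float32); k=cv2.minAreaRect(c); b=cv2.boxPoints(k); P=np.array([on_z(t,q,.024) for q in b]); print('mould',k,P.mean(0),np.linalg.norm(P-np.roll(P,1,0),axis=1))
w=cv2.inRange(hsv,(0,0,150),(40,60,255)); m=[m for i,st,c,m in blobs(w,1000) if st[0]==376][0]
k=cv2.minAreaRect(np.argwhere(m)[:,::-1].astype(np.float32)); P=np.array([on_z(t,q,.026) for q in cv2.boxPoints(k)]); print('ledge',P.round(4),P.mean(0),np.linalg.norm(P-np.roll(P,1,0),axis=1))
w=optics.grab_frame("wrist"); cv2.imwrite("pics/w0.png",w[:,:,::-1])
p=cam("wrist"); x,Rt,_=tool(); print({k:v for k,v in p.items() if k in('fx','fy','cx','cy')}); print('cam in tool',Rt.T@(p['o']-x)); print(Rt.T@p['R']); print(Rt)
E
```

```text
rods from top [0.56516317 0.26402012 0.104     ] [0.41648789 0.24453901 0.104     ] 0.14994617060586196
scene check (array([0.56548767, 0.26511007, 0.10338254]), [np.float64(0.0008951961271341703), np.float64(0.0008951961271341291)]) (array([0.41677769, 0.24646271, 0.1029094 ]), [np.float64(0.0015999107357636299), np.float64(0.0015999107357636357)])
0.07 [489.43433646 222.17343276] [451.98295446 184.03337433]
0.075 [489.97438512 219.94246773] [452.36175632 181.94625861]
0.08 [490.51773324 217.69787249] [452.74261542 179.84780792]
0.085 [491.06441115 215.43952174] [453.12554857 177.73792965]
0.09 [491.61444956 213.16728865] [453.51057276 175.61653022]
0.095 [492.16787953 210.88104481] [453.89770517 173.48351498]
mould ((392.0, 282.0), (124.0, 64.0), 90.0) [ 0.48719095 -0.19690758  0.024     ] [0.25399474 0.13263446 0.25468306 0.13135783]
ledge [[ 0.5789 -0.1635  0.026 ]
 [ 0.5814 -0.2246  0.026 ]
 [ 0.3908 -0.2309  0.026 ]
 [ 0.3886 -0.1703  0.026 ]] [ 0.48492181 -0.19732241  0.026     ] [0.19042517 0.06110443 0.19067951 0.06067146]
{'fx': 347.94095736313733, 'fy': 347.94095736313733, 'cx': 325.77719998319446, 'cy': 245.6950978846344}
cam in tool [-0.12793844 -0.00152988 -0.07758318]
[[ 1.84527987e-04 -3.03772030e-01  9.52744729e-01]
 [ 9.99999981e-01  1.20834235e-04 -1.55153755e-04]
 [-6.79928093e-05  9.52744740e-01  3.03772047e-01]]
[[-2.16317707e-04  2.23923991e-01 -9.74606587e-01]
 [ 7.92705711e-04 -9.74606265e-01 -2.23924093e-01]
 [-9.99999662e-01 -8.21014954e-04  3.33187661e-05]]
```

>>> arm_command(delta_pos=[[0, -1, -1], [0, -1, -1], [0, -1, -1], [0, -1, -1], [0, -1, -1], [0, -1, -1], [0, -1, -1], [0, -1, -1], [0, -1, -1], [0, -0.5, -1]], rotation=[[0, 0, 0], [0, 0, 0], [0, 0, 0], [0, 0, 0], [0, 0, 0], [0, 0, 0], [0, 0, 0], [0, 0, 0], [0, 0, 0], [0, 0, 0]])

```text
clock: 1.15
position: [0.3718, -0.2533, 0.243]
tool_rot: [-0.551, 1.568, 2.809]
force: [-0.1, -1.2, -0.2]
grip_width: 0.0852
```

>>> arm_command(delta_pos=[[0, -0.2, -0.9], [0, -0.2, -0.9], [0, -0.2, -0.9], [0, -0.2, -0.9], [0, 0, -0.7], [0, 0, 0]], rotation=[[0, 0, 0], [0, 0, 0], [0, 0, 0], [0.9, 0, 0], [0.9, 0, 0], [0, 0, 0]])

```text
clock: 1.75
position: [0.4999, -0.1963, 0.2424]
tool_rot: [-0.759, 1.568, 2.412]
force: [-1.0, -0.2, -0.2]
grip_width: 0.0856
```

```bash
python3 - <<'E'
from h import *
x,Rt,s=tool(); p=cam("wrist"); cv2.imwrite("pics/w1.png",optics.grab_frame("wrist")[:,:,::-1])
np.savez("w1.npz",R=p['R'],o=p['o']); print(x,Rt.round(3),s['qpos'].round(3))
E
```

```text
[ 0.4999438  -0.19626446  0.24241199] [[-0.002  0.03  -1.   ]
 [ 0.002 -1.    -0.03 ]
 [-1.    -0.002  0.002]] [ 0.413  0.392 -0.196  1.826  0.091  0.935 -1.363]
```

View pics/w1.png

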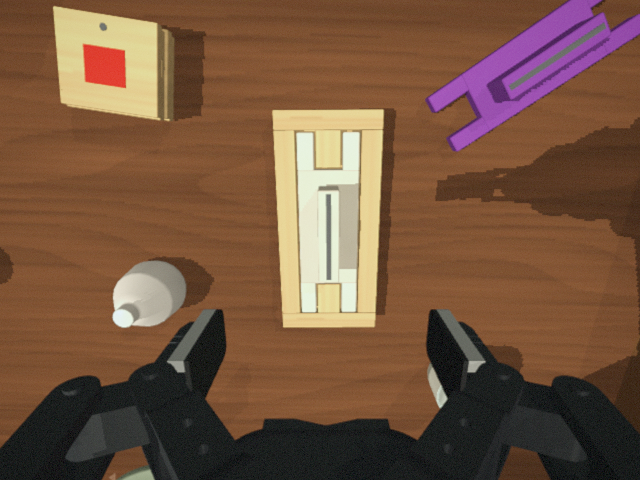

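The wrist view shows the ledge lying in the mould with its card slot running from about (329,193) to (328,279). The purple decoy is at upper right, well clear of it.

```bash
python3 - <<'E'
from h import *
p=cam("wrist"); d=np.load("w1.npz"); p['R']=d['R'];p['o']=d['o']
im=cv2.imread("pics/w1.png"); g=cv2.cvtColor(im,cv2.COLOR_BGR2GRAY); hsv=cv2.cvtColor(im,cv2.COLOR_BGR2HSV)
m=np.zeros_like(g); m[185:290,319:338]=1
k=cv2.minAreaRect(np.argwhere((g<120)&(m>0))[:,::-1].astype(np.float32)); print('slot',k)
b=cv2.boxPoints(k); P=np.array([on_z(p,q,.058) for q in b]); print(P.round(4),P.mean(0).round(4))
# slab corners: white mask
w=cv2.inRange(hsv,(0,0,120),(60,50,255)); w[:,:290]=0;w[:,368:]=0;w[:125]=0;w[320:]=0
for i,st,c,mm in blobs(w,200): print(st)
k=cv2.minAreaRect(np.argwhere(w>0)[:,::-1].astype(np.float32));
c=cv2.approxPolyDP(cv2.convexHull(np.argwhere(w>0)[:,::-1].astype(np.int32)),4,True)[:,0]; print(c)
P=np.array([on_z(p,q,.026) for q in c]); print(P.round(4),P.mean(0).round(4),np.linalg.norm(P-np.roll(P,1,0),axis=1).round(3))
E
```

```text
slot ((327.9999694824219, 236.5), (82.99998474121094, 1.999999761581421), 90.0)
[[ 0.5251 -0.1948  0.058 ]
 [ 0.5252 -0.1966  0.058 ]
 [ 0.4443 -0.1992  0.058 ]
 [ 0.4443 -0.1973  0.058 ]] [ 0.4847 -0.1969  0.058 ]
[ 296  132   64  181 8504]
[[358 132]
 [355 310]
 [303 312]
 [296 134]]
[[ 0.5801 -0.2223  0.026 ]
 [ 0.3933 -0.2298  0.026 ]
 [ 0.3891 -0.1724  0.026 ]
 [ 0.5765 -0.164   0.026 ]] [ 0.4848 -0.1971  0.026 ] [0.058 0.187 0.058 0.188]
```

>>> arm_command(delta_pos=[[0, -1, -0.03], [0, -1, -0.03], [0, -1, -0.03], [0, -1, -0.03], [0, -1, -0.03], [0, -1, -0.03], [0, -1, -0.03], [0, -1, -0.03], [0, -1, -0.03], [0, -1, -0.03]], rotation=[[0, 0, 0], [0, 0, 0], [0, 0, 0], [0, 0, 0], [0, 0, 0], [0, 0, 0], [0, 0, 0], [0, 0, 0], [0, 0, 0], [0, 0, 0]])

```text
clock: 2.8
position: [0.4891, 0.1032, 0.2418]
tool_rot: [0.357, 1.563, -2.75]
force: [0.3, -0.2, -0.5]
grip_width: 0.0853
```

>>> arm_command(delta_pos=[[0, -1, -0.03], [0, -1, -0.03], [0, -1, -0.03], [0, -1, -0.03], [0, 0, 0]], rotation=[[0, 0, 0], [0, 0, 0], [0, 0, 0], [0, 0, 0], [0, 0, 0]])

```text
clock: 3.3
position: [0.4851, 0.2269, 0.2416]
tool_rot: [0.435, 1.562, -2.663]
force: [-0.8, -0.3, -0.1]
grip_width: 0.0855
```

```bash
python3 - <<'E'
from h import *
x,Rt,s=tool(); p=cam("wrist"); cv2.imwrite("pics/w2.png",optics.grab_frame("wrist")[:,:,::-1])
np.savez("w2.npz",R=p['R'],o=p['o']); print(x,Rt.round(3),s['qpos'].round(3))
for q in([.565,.2645],[.4166,.2453]): print([proj(p,[*q,z]).round(1) for z in(.104,.09,.07)])
E
```

```text
[0.48506734 0.2269195  0.2415579 ] [[-0.008  0.043 -0.999]
 [-0.004 -0.999 -0.043]
 [-1.     0.004  0.008]] [-0.288  0.405 -0.343  1.821  0.162  0.952 -2.228]
[array([279.9, 127.2]), array([282.1, 127.4]), array([285. , 127.7])]
[array([302. , 311.6]), array([302.9, 303.9]), array([304.2, 294. ])]
```

View pics/w2.png

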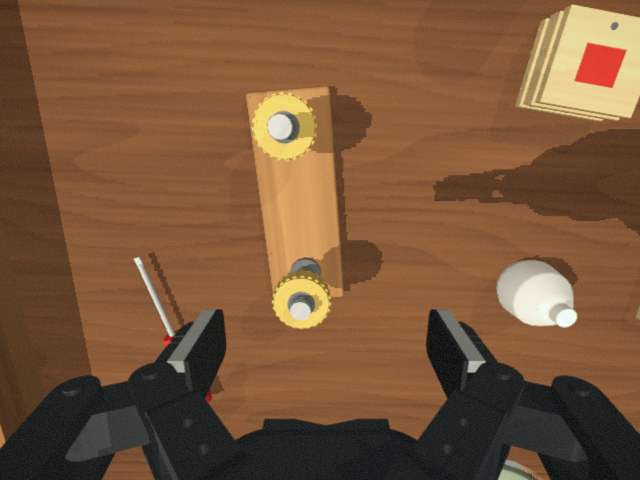

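```bash
python3 - <<'E'
from h import *
p=cam("wrist"); d=np.load("w2.npz"); p['R']=d['R'];p['o']=d['o']
im=cv2.imread("pics/w2.png"); hsv=cv2.cvtColor(im,cv2.COLOR_BGR2HSV)
w=cv2.inRange(hsv,(0,0,150),(180,50,255)); y=cv2.inRange(hsv,(18,120,100),(34,255,255))
res={}
for n,(u0,v0,u1,v1) in dict(lo=(245,85,325,165),hi=(268,268,338,332)).items():
    m=np.zeros_like(w); m[v0:v1,u0:u1]=1
    bb=max(blobs((w>0)&(m>0),20),key=lambda b:b[1][4]); print(n,'rodtop',bb[1],bb[2]); res[n]=on_z(p,bb[2],.104); print(res[n].round(4))
    b=max(blobs((y>0)&(m>0),50),key=lambda b:b[1][4]); hull=cv2.convexHull(np.argwhere(b[3])[:,::-1].astype(np.int32)); e=cv2.fitEllipse(hull); print('collar',b[1],e)
v=res['lo']-res['hi']; print(np.linalg.norm(v),np.degrees(np.arctan2(v[1],v[0])))
t=cam("top")
E
```

```text
lo rodtop [267 114  25  26 507] [279.31558185 126.4122288 ]
[0.5655 0.2649 0.104 ]
collar [ 251   92   67   70 2619] ((284.0439758300781, 126.19515228271484), (65.58401489257812, 69.79302215576172), 161.92108154296875)
hi rodtop [290 302  21  18 297] [299.82491582 310.58249158]
[0.4175 0.2471 0.104 ]
collar [ 272  270   60   59 2077] ((301.4224548339844, 299.4505615234375), (58.94631576538086, 59.19980239868164), 76.57801055908203)
0.1490410559672816 6.842984380628328
```

>>> arm_command(delta_pos=[[0.5, -0.15, 0.45], [0.5, -0.15, 0.45], [0.5, -0.15, 0.45], [0.5, -0.15, 0.45], [0.5, -0.15, 0.45], [0.8, 0, 0], [0.6, 0, 0], [0, 0, 0]], rotation=[[0, 0, 0], [0, 0, 0], [0, 0, 0], [0, 0, 0], [0, 0, 0], [0, 0, 0], [0, 0, 0], [0, 0, 0]], gripper=0.1, grip_force=20)

```text
clock: 4.15
position: [0.4144, 0.23, 0.1221]
tool_rot: [1.03, 1.559, -2.074]
force: [-0.7, 0.4, 1.3]
grip_width: 0.0385
```

```bash
cat > st.py <<'E'
from h import *
import sys
x,Rt,s=tool(); print('clk',round(float(s['clock']),2),'pos',x.round(4),'phi',np.degrees(np.arctan2(Rt[1,1],Rt[0,1])).round(2),'xax',Rt[:,0].round(4),'q',s['qpos'].round(3),'F',s['force'].round(1),'w',round(float(s['grip_width']),4))
if len(sys.argv)>3:
    t=np.array(list(map(float,sys.argv[1:4]))); print('frac to target',(Rt.T@(t-x)/.03).round(3))
    if len(sys.argv)>4:  # desired phi: tool straight down
        a=np.radians(float(sys.argv[4])); y=np.array([np.cos(a),np.sin(a),0]); X=np.array([0,0,-1.]); D=np.c_[X,y,np.cross(X,y)]
        print('rot frac',(R.from_matrix(Rt.T@D).as_rotvec()/np.radians(6)).round(3))
E
python3 st.py .417 .2462 .110 -90
```

```text
clk 4.15 pos [0.4144 0.23   0.1221] phi -87.84 xax [-0.0059 -0.0107 -0.9999] q [-0.398  0.494 -0.306  2.075  0.257  0.62  -2.415] F [-0.7  0.4  1.3] w 0.0385
frac to target [ 0.397 -0.54  -0.109]
rot frac [ 0.36   0.058 -0.101]
```

>>> arm_command(delta_pos=[[0, -0.27, -0.05], [0, -0.27, -0.05], [0, 0, 0], [0, 0, 0], [0, 0, 0], [0, 0, 0], [0, 0, 0]], rotation=[[0, 0.06, -0.1], [0, 0, 0], [-0.9, 0, 0], [-0.9, 0, 0], [-0.9, 0, 0], [-0.9, 0, 0], [0, 0, 0]])

```text
clock: 4.85
position: [0.4205, 0.2491, 0.1282]
tool_rot: [-3.041, 1.562, 0.528]
force: [0.1, -0.2, -0.0]
grip_width: 0.0385
```

```bash
python3 st.py .417 .2462 .105 -65
```

```text
clk 4.85 pos [0.4205 0.2491 0.1282] phi -65.51 xax [ 0.008   0.0047 -1.    ] q [-0.341  0.506 -0.411  2.046  0.331  0.643 -2.115] F [ 0.1 -0.2 -0. ] w 0.0385
frac to target [0.771 0.04  0.154]
rot frac [-0.085 -0.088  0.009]
```

>>> arm_command(delta_pos=[[0.25, 0.03, 0.1], [0.25, 0.01, 0.05], [0.15, 0, 0], [0, 0, 0]], rotation=[[0, -0.09, 0], [0, 0, 0], [0, 0, 0], [0, 0, 0]])

```text
clock: 5.25
position: [0.4173, 0.2465, 0.1079]
tool_rot: [-2.174, 1.57, 1.387]
force: [0.1, 0.2, 0.3]
grip_width: 0.0386
```

```bash
python3 st.py .417 .2462 .100 -65; python3 - <<'E'
from h import *
a=optics.grab_frame("wrist")[:,:,::-1]; cv2.imwrite("pics/w3.png",np.hstack([a[200:440,150:500]]))
E
```

```text
clk 5.25 pos [0.4173 0.2465 0.1079] phi -65.96 xax [ 2.0e-04  1.1e-03 -1.0e+00] q [-0.356  0.538 -0.391  2.062  0.35   0.604 -2.14 ] F [0.1 0.2 0.3] w 0.0386
frac to target [0.263 0.004 0.013]
rot frac [-0.159 -0.006  0.008]
```

View pics/w3.png

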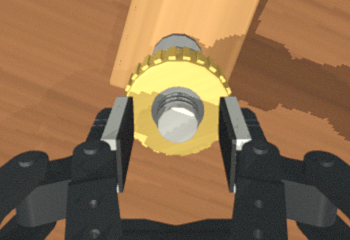

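The wrist crop shows the high rod centred between the fingers (rod at 178, pads at about 128 and 228). I'll lower gently until the fingertips touch the collar top.

>>> arm_command(delta_pos=[[0.033, 0, 0], [0.033, 0, 0], [0.033, 0, 0]], rotation=[[0, 0, 0], [0, 0, 0], [0, 0, 0]])

```text
clock: 5.6
position: [0.4174, 0.2468, 0.1052]
tool_rot: [-2.425, 1.569, 1.136]
force: [0.2, 0.4, -0.3]
grip_width: 0.0385
```

>>> arm_command(delta_pos=[[0.033, 0, 0], [0.033, 0, 0]], rotation=[[0, 0, 0], [0, 0, 0]])

```text
clock: 5.8
position: [0.4175, 0.2469, 0.1032]
tool_rot: [-2.543, 1.569, 1.017]
force: [-1.4, -0.5, 9.7]
grip_width: 0.0385
```

>>> arm_command(delta_pos=[[-0.012, 0, 0]], rotation=[[0, 0, 0]])

```text
clock: 5.9
position: [0.4175, 0.2468, 0.1035]
tool_rot: [-2.55, 1.569, 1.011]
force: [-0.7, -0.6, -0.1]
grip_width: 0.0386
```

```bash
python3 st.py .5653 .2648 .120 -65
```

```text
clk 5.9 pos [0.4175 0.2468 0.1035] phi -65.99 xax [ 9.0e-04  1.5e-03 -1.0e+00] q [-0.361  0.546 -0.386  2.064  0.356  0.594 -2.146] F [-0.7 -0.6 -0.1] w 0.0386
frac to target [-0.544  1.457 -4.743]
rot frac [-0.164 -0.014  0.009]
```

>>> arm_command(delta_pos=[[-0.9, 0, 0], [-0.1, 0.29, -0.95], [0, 0.29, -0.95], [0, 0.29, -0.95], [0, 0.29, -0.95], [0, 0.29, -0.95], [0, 0, 0]], rotation=[[0, 0, 0], [0, 0, 0], [0, 0, 0], [0, 0, 0], [0, 0, 0], [0, 0, 0], [0, 0, 0]])

```text
clock: 6.6
position: [0.5706, 0.2652, 0.1351]
tool_rot: [-2.884, 1.569, 0.677]
force: [-1.6, -0.3, -0.1]
grip_width: 0.0383
```

```bash
python3 st.py .5653 .2648 .095 -75
```

```text
clk 6.6 pos [0.5706 0.2652 0.1351] phi -65.93 xax [ 0.0013  0.0011 -1.    ] q [-0.268  0.68  -0.394  1.666  0.324  0.859 -1.947] F [-1.6 -0.3 -0.1] w 0.0383
frac to target [ 1.336 -0.057  0.168]
rot frac [ 1.512 -0.015  0.005]
```

>>> arm_command(delta_pos=[[0, -0.05, 0.17], [0.4, 0, 0], [0.4, 0, 0], [0.4, 0, 0], [0.05, 0, 0]], rotation=[[0, 0, 0], [0, 0, 0], [0, 0, 0], [0, 0, 0], [0, 0, 0]])

```text
clock: 7.1
position: [0.5623, 0.2642, 0.0937]
tool_rot: [-0.662, 1.57, 2.901]
force: [-0.6, 0.2, -0.3]
grip_width: 0.0381
```

>>> arm_command(delta_pos=[[0.04, 0, 0], [0.033, 0, 0], [0.033, 0, 0]], rotation=[[0, 0, 0], [0, 0, 0], [0, 0, 0]])

```text
clock: 7.4
position: [0.5619, 0.2644, 0.0898]
tool_rot: [-0.376, 1.569, -3.096]
force: [-0.1, -0.9, 0.1]
grip_width: 0.0387
```

>>> arm_command(delta_pos=[[0.033, 0, -0.05], [0.033, 0, -0.05]], rotation=[[0, 0, 0], [0, 0, 0]])

```text
clock: 7.6
position: [0.565, 0.2658, 0.0883]
tool_rot: [-0.862, 1.57, 2.701]
force: [0.8, -0.1, 1.4]
grip_width: 0.0387
```

>>> arm_command(delta_pos=[[0.025, 0, 0]], rotation=[[0, 0, 0]])

```text
clock: 7.7
position: [0.5653, 0.2659, 0.0877]
tool_rot: [-1.551, 1.57, 2.012]
force: [-1.0, -0.9, 6.1]
grip_width: 0.0385
```

>>> arm_command(delta_pos=[[-0.3, 0, 0], [0, 0, 0], [0, 0, 0], [0, 0, 0]], rotation=[[0, 0, 0], [0.75, 0, 0], [0.75, 0, 0], [0, 0, 0]], gripper=-1)

```text
clock: 8.1
position: [0.5658, 0.2661, 0.0991]
tool_rot: [-2.281, 1.569, 1.12]
force: [-0.1, 0.3, -0.4]
grip_width: 0.0856
```

```bash
python3 st.py .5653 .2650 .062 -75
```

```text
clk 8.1 pos [0.5658 0.2661 0.0991] phi -75.12 xax [ 6.0e-04  1.3e-03 -1.0e+00] q [-0.31   0.716 -0.336  1.697  0.312  0.78  -2.104] F [-0.1  0.3 -0.4] w 0.0856
frac to target [1.236 0.033 0.026]
rot frac [-0.02  -0.009  0.01 ]
```

>>> arm_command(delta_pos=[[0.3, 0.02, 0.02], [0.3, 0.01, 0], [0.3, 0, 0], [0.3, 0, 0], [0, 0, 0]], rotation=[[0, 0, 0], [0, 0, 0], [0, 0, 0], [0, 0, 0], [0, 0, 0]])

```text
clock: 8.6
position: [0.5652, 0.2648, 0.06]
tool_rot: [-1.972, 1.57, 1.435]
force: [-0.5, 0.2, -0.8]
grip_width: 0.0851
```

```bash
python3 st.py .5653 .2650 .062 -75
```

```text
clk 8.6 pos [0.5652 0.2648 0.06  ] phi -74.74 xax [ 2.0e-04  1.1e-03 -1.0e+00] q [-0.32   0.77  -0.318  1.714  0.339  0.711 -2.118] F [-0.5  0.2 -0.8] w 0.0851
frac to target [-0.068 -0.004 -0.005]
rot frac [ 0.043 -0.004  0.01 ]
```

>>> arm_command(delta_pos=[[0, 0, 0], [0, 0, 0], [0, 0, 0], [0, 0, 0]], rotation=[[0, 0, 0], [0, 0, 0], [0, 0, 0], [0, 0, 0]], gripper=1, grip_force=40)

```text
clock: 9.0
position: [0.5655, 0.2633, 0.0603]
tool_rot: [1.167, 1.57, -1.709]
force: [-1.3, 6.2, -9.6]
grip_width: 0.0487
```

>>> arm_command(delta_pos=[[-0.013, 0, 0], [-0.013, 0, 0], [-0.013, 0, 0], [-0.013, 0, 0]], rotation=[[-1, 0, 0], [-1, 0, 0], [-1, 0, 0], [-1, 0, 0]])

```text
clock: 9.4
position: [0.5656, 0.2632, 0.0619]
tool_rot: [1.203, 1.569, -1.24]
force: [-1.1, 0.6, -5.4]
grip_width: 0.0487
```

```bash
python3 st.py .5653 .2650 .062 -75
```

```text
clk 9.4 pos [0.5656 0.2632 0.0619] phi -49.99 xax [ 7.0e-04 -1.9e-03 -1.0e+00] q [-0.248  0.784 -0.427  1.709  0.447  0.748 -1.771] F [-1.1  0.6 -5.4] w 0.0487
frac to target [-0.003 -0.054 -0.031]
rot frac [ 4.168e+00  3.000e-03 -1.900e-02]
```

>>> arm_command(delta_pos=[[-0.014, 0, 0], [-0.014, 0, 0], [-0.014, 0, 0], [-0.014, 0, 0], [-0.014, 0, 0], [-0.014, 0, 0], [-0.014, 0, 0], [-0.014, 0, 0], [-0.014, 0, 0], [-0.014, 0, 0]], rotation=[[-1, 0, 0], [-1, 0, 0], [-1, 0, 0], [-1, 0, 0], [-1, 0, 0], [-1, 0, 0], [-1, 0, 0], [-1, 0, 0], [-1, 0, 0], [-1, 0, 0]])

```text
clock: 10.4
position: [0.5662, 0.263, 0.0661]
tool_rot: [0.984, 1.568, -0.368]
force: [-1.2, 0.7, -7.3]
grip_width: 0.0485
```

```bash
python3 st.py .5656 .2632 .066 0
```

```text
clk 10.4 pos [0.5662 0.263  0.0661] phi 12.56 xax [ 2.3e-03 -9.0e-04 -1.0e+00] q [-0.084  0.841 -0.689  1.699  0.682  0.855 -0.855] F [-1.2  0.7 -7.3] w 0.0485
frac to target [ 0.005 -0.019 -0.009]
rot frac [ 2.094  0.011 -0.021]
```

>>> arm_command(delta_pos=[[-0.014, 0, 0], [-0.014, 0, 0], [-0.014, 0, 0], [-0.014, 0, 0], [-0.014, 0, 0], [-0.014, 0, 0], [-0.014, 0, 0], [-0.014, 0, 0], [-0.014, 0, 0], [-0.014, 0, 0]], rotation=[[-1, 0.01, -0.02], [-1, 0, 0], [-1, 0, 0], [-1, 0, 0], [-1, 0, 0], [-1, 0, 0], [-1, 0, 0], [-1, 0, 0], [-1, 0, 0], [-1, 0, 0]])

```text
clock: 11.4
position: [0.5666, 0.2635, 0.0703]
tool_rot: [1.384, 1.569, 1.124]
force: [-0.1, 1.4, -5.4]
grip_width: 0.0486
```

```bash
python3 st.py .5656 .2632 .0703 75
```

```text
clk 11.4 pos [0.5666 0.2635 0.0703] phi 75.08 xax [ 9.e-04  2.e-03 -1.e+00] q [ 0.045  0.923 -0.92   1.689  0.864  0.985  0.113] F [-0.1  1.4 -5.4] w 0.0486
frac to target [-0.001 -0.017 -0.03 ]
rot frac [ 0.014  0.004 -0.021]
```

>>> arm_command(delta_pos=[[-0.014, -0.01, -0.02], [-0.014, 0, 0], [-0.014, 0, 0], [-0.014, 0, 0], [-0.014, 0, 0], [-0.014, 0, 0], [-0.014, 0, 0], [-0.014, 0, 0], [-0.014, 0, 0], [-0.014, 0, 0]], rotation=[[-1, 0, -0.02], [-1, 0, 0], [-1, 0, 0], [-1, 0, 0], [-1, 0, 0], [-1, 0, 0], [-1, 0, 0], [-1, 0, 0], [-1, 0, 0], [-1, 0, 0]])

```text
clock: 12.4
position: [0.5664, 0.2641, 0.0744]
tool_rot: [0.515, 1.568, 1.345]
force: [-1.6, 0.7, -4.0]
grip_width: 0.049
```

```bash
python3 st.py .5656 .2632 .0755 157.7
```

```text
clk 12.4 pos [0.5664 0.2641 0.0744] phi 137.54 xax [ 7.0e-04  2.9e-03 -1.0e+00] q [ 0.133  1.014 -1.109  1.684  1.005  1.117  1.118] F [-1.6  0.7 -4. ] w 0.049
frac to target [-0.036 -0.001 -0.039]
rot frac [-3.36   0.027 -0.01 ]
```

>>> arm_command(delta_pos=[[-0.014, 0, -0.01], [-0.014, 0, 0], [-0.014, 0, 0], [-0.004, 0, 0], [0, 0, 0]], rotation=[[-1, 0.02, 0], [-1, 0, 0], [-1, 0, 0], [-0.25, 0, 0], [0, 0, 0]])

```text
clock: 12.9
position: [0.5662, 0.2641, 0.0757]
tool_rot: [0.881, 1.568, 2.066]
force: [-1.0, -0.5, -1.9]
grip_width: 0.0486
```

```bash
python3 st.py .5656 .2632 .0755 157.7
```

```text
clk 12.9 pos [0.5662 0.2641 0.0757] phi 157.85 xax [-0.0014  0.0026 -1.    ] q [ 0.155  1.045 -1.162  1.681  1.042  1.161  1.453] F [-1.  -0.5 -1.9] w 0.0486
frac to target [ 0.008  0.006 -0.036]
rot frac [ 0.026  0.018 -0.021]
```

>>> arm_command(delta_pos=[[0, 0, 0], [0, 0, 0], [0, 0, 0], [0, 0, 0], [-0.9, 0, 0], [-0.9, 0, 0]], rotation=[[0, 0, 0], [0, 0, 0], [0, 0, 0], [0, 0, 0], [0, 0, 0], [0, 0, 0]], gripper=-1)

```text
clock: 13.5
position: [0.5658, 0.2629, 0.1287]
tool_rot: [2.043, 1.567, -3.063]
force: [0.2, 0.0, 0.4]
grip_width: 0.0857
```

>>> arm_command(delta_pos=[[0, 0, 0], [0, 0, 0], [0, 0, 0], [0, 0, 0], [0, 0, 0], [0, 0, 0], [0, 0, 0]], rotation=[[1, 0, 0], [1, 0, 0], [1, 0, 0], [1, 0, 0], [1, 0, 0], [1, 0, 0], [1, 0, 0]], gripper=0.1, grip_force=20)

```text
clock: 14.2
position: [0.5671, 0.2638, 0.1331]
tool_rot: [0.55, 1.568, 0.963]
force: [-0.5, 0.2, -0.2]
grip_width: 0.0383
```

```bash
python3 st.py .5656 .2640 .108 110
```

```text
clk 14.2 pos [0.5671 0.2638 0.1331] phi 113.7 xax [ 0.0015  0.0022 -1.    ] q [ 0.126  0.903 -1.087  1.657  0.871  1.138  0.783] F [-0.5  0.2 -0.2] w 0.0383
frac to target [ 0.838  0.026 -0.046]
rot frac [ 0.616  0.021 -0.014]
```

>>> arm_command(delta_pos=[[0.3, 0.02, -0.04], [0.3, 0, 0], [0.2, 0, 0], [0.0, 0, 0]], rotation=[[0, 0.02, -0.01], [0, 0, 0], [0, 0, 0], [0, 0, 0]])

```text
clock: 14.6
position: [0.5656, 0.2637, 0.1068]
tool_rot: [-1.687, 1.57, -1.269]
force: [0.0, -0.7, 0.9]
grip_width: 0.0385
```

```bash
python3 st.py .5656 .2640 .1045 110
```

```text
clk 14.6 pos [0.5656 0.2637 0.1068] phi 113.97 xax [ 2.e-04 -5.e-04 -1.e+00] q [ 0.113  0.932 -1.063  1.673  0.904  1.105  0.764] F [ 0.  -0.7  0.9] w 0.0385
frac to target [0.077 0.008 0.004]
rot frac [ 0.661 -0.     0.005]
```

>>> arm_command(delta_pos=[[0.033, 0, 0], [0.033, 0, 0], [0.02, 0, 0]], rotation=[[0, 0, 0], [0, 0, 0], [0, 0, 0]])

```text
clock: 14.9
position: [0.5655, 0.2638, 0.1037]
tool_rot: [3.007, 1.57, -2.855]
force: [-0.2, 0.0, -0.4]
grip_width: 0.0383
```

>>> arm_command(delta_pos=[[0.015, 0, 0]], rotation=[[0, 0, 0]])

```text
clock: 15.0
position: [0.5656, 0.2639, 0.1034]
tool_rot: [2.805, 1.57, -3.058]
force: [-0.2, 0.3, -0.1]
grip_width: 0.0385
```

>>> arm_command(delta_pos=[[0.01, 0, 0]], rotation=[[0, 0, 0]])

```text
clock: 15.1
position: [0.5656, 0.2639, 0.1032]
tool_rot: [2.558, 1.571, 2.979]
force: [-1.0, -0.1, 3.1]
grip_width: 0.0384
```

>>> arm_command(delta_pos=[[0.01, 0, 0]], rotation=[[0, 0, 0]])

```text
clock: 15.2
position: [0.5656, 0.2639, 0.1032]
tool_rot: [2.638, 1.571, 3.058]
force: [-1.3, -0.7, 5.9]
grip_width: 0.0383
```

>>> arm_command(delta_pos=[[-0.9, 0, 0], [-0.9, 0, 0], [-0.9, 0, 0], [-0.4, 0, 0], [0, 0, 0]], rotation=[[0, 0, 0], [0, 0, 0], [1, 0, 0], [1, 0, 0], [1, 0, 0]], gripper=-0.3)

```text
clock: 15.7
position: [0.5653, 0.2639, 0.1992]
tool_rot: [2.757, 1.569, 2.856]
force: [-0.5, -0.3, -0.3]
grip_width: 0.0553
```

>>> arm_command(delta_pos=[[0, -1, -0.2], [0, -1, -0.2], [0, -1, -0.2], [0, -1, -0.2], [0, -1, -0.2], [0, -1, -0.2], [0, -1, -0.2], [0, -1, -0.2], [0, -1, -0.2], [0, -1, -0.2]], rotation=[[0.3, 0, 0], [0, 0, 0], [0, 0, 0], [0, 0, 0], [0, 0, 0], [0, 0, 0], [0, 0, 0], [0, 0, 0], [0, 0, 0], [0, 0, 0]])

```text
clock: 16.7
position: [0.5237, -0.0455, 0.2005]
tool_rot: [0.513, 1.567, 0.581]
force: [0.8, 0.4, -0.6]
grip_width: 0.0556
```

```bash
python3 st.py .4848 -.197 .19 91.9
```

```text
clk 16.7 pos [ 0.5237 -0.0455  0.2005] phi 93.93 xax [ 0.0033  0.0022 -1.    ] q [ 0.777  0.681 -1.168  1.871  0.713  1.083  0.965] F [ 0.8  0.4 -0.6] w 0.0556
frac to target [ 0.336 -4.951 -1.64 ]
rot frac [ 0.339  0.032 -0.019]
```

>>> arm_command(delta_pos=[[0.06, -0.98, -0.33], [0.06, -0.98, -0.33], [0.06, -0.98, -0.33], [0.06, -0.98, -0.33], [0.06, -0.98, -0.33], [0, 0, 0]], rotation=[[0.3, 0.03, -0.02], [0, 0, 0], [0, 0, 0], [0, 0, 0], [0, 0, 0], [0, 0, 0]])

```text
clock: 17.3
position: [0.4774, -0.2048, 0.1913]
tool_rot: [-1.195, 1.568, -1.165]
force: [1.0, 0.1, -0.5]
grip_width: 0.0556
```

```bash
python3 st.py .4848 -.197 .1 91.9
```

```text
clk 17.3 pos [ 0.4774 -0.2048  0.1913] phi 91.75 xax [ 9.0e-04 -2.2e-03 -1.0e+00] q [ 1.095  0.688 -1.167  1.893  0.731  1.068  1.224] F [ 1.   0.1 -0.5] w 0.0556
frac to target [3.044 0.26  0.251]
rot frac [-0.025  0.008  0.021]
```

>>> arm_command(delta_pos=[[0.4, 0.13, 0.13], [0.4, 0.12, 0.12], [0.6, 0, 0], [0.6, 0, 0], [0.5, 0, 0], [0.5, 0, 0], [0.4, 0, 0], [0, 0, 0]], rotation=[[0, 0, 0.02], [0, 0, 0], [0, 0, 0], [0, 0, 0], [0, 0, 0], [0, 0, 0], [0, 0, 0], [0, 0, 0]])

```text
clock: 18.1
position: [0.4875, -0.1894, 0.0808]
tool_rot: [1.136, 1.568, 1.175]
force: [-0.3, 0.2, -0.4]
grip_width: 0.0552
```

```bash
python3 st.py .4848 -.197 .044 91.9; python3 - <<'E'
from h import *
a=optics.grab_frame("wrist")[:,:,::-1]; cv2.imwrite("pics/w4.png",a[120:])
E
```

```text
clk 18.1 pos [ 0.4875 -0.1894  0.0808] phi 92.22 xax [ 0.0011  0.0025 -1.    ] q [ 0.963  0.835 -1.019  1.956  0.923  0.91   1.063] F [-0.3  0.2 -0.4] w 0.0552
frac to target [ 1.227 -0.253 -0.101]
rot frac [ 0.053  0.011 -0.024]
```

View pics/w4.png

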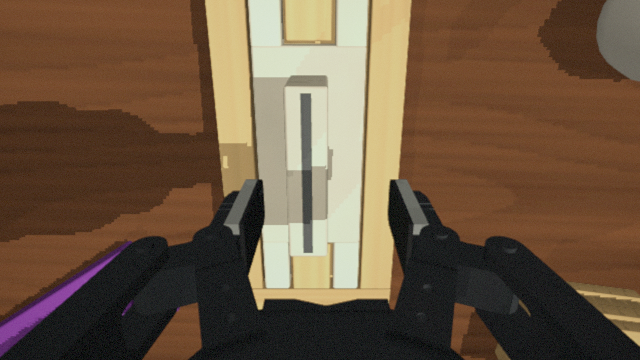

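The crop shows the rib at u≈306 and the jaw centre at about 326, which agrees with the 7 mm y offset I computed. I'll correct that and descend.

>>> arm_command(delta_pos=[[0, -0.25, -0.1], [0.3, 0, 0], [0.3, 0, 0], [0.3, 0, 0], [0.15, 0, 0], [0, 0, 0]], rotation=[[0.05, 0.01, -0.02], [0, 0, 0], [0, 0, 0], [0, 0, 0], [0, 0, 0], [0, 0, 0]])

```text
clock: 18.75
position: [0.4857, -0.1982, 0.0487]
tool_rot: [-0.418, 1.568, -0.386]
force: [-0.6, -0.3, -0.0]
grip_width: 0.0559
```

```bash
python3 st.py .4848 -.197 .044 91.9
```

```text
clk 18.75 pos [ 0.4857 -0.1982  0.0487] phi 91.84 xax [ 0.0027 -0.0011 -1.    ] q [ 0.948  0.879 -0.971  1.965  0.987  0.866  1.027] F [-0.6 -0.3 -0. ] w 0.0559
frac to target [ 0.157  0.042 -0.028]
rot frac [-0.01   0.026  0.011]
```

>>> arm_command(delta_pos=[[0.12, 0.04, -0.03], [0, 0, 0]], rotation=[[0, 0.03, 0.01], [0, 0, 0]])

```text
clock: 18.95
position: [0.4847, -0.1968, 0.0448]
tool_rot: [2.991, 1.57, 3.023]
force: [0.7, 0.8, 0.9]
grip_width: 0.0557
```

>>> arm_command(delta_pos=[[0, 0, 0], [0, 0, 0], [0, 0, 0], [0, 0, 0], [0, 0, 0], [0, 0, 0]], rotation=[[0, 0, 0], [0, 0, 0], [0, 0, 0], [0, 0, 0], [0, 0, 0], [0, 0, 0]], gripper=1, grip_force=50)

```text
clock: 19.55
position: [0.4848, -0.197, 0.0454]
tool_rot: [-2.134, 1.57, -2.101]
force: [0.5, 0.9, -2.1]
grip_width: 0.0192
```

```bash
python3 st.py .4848 -.197 .2 91.9
```

```text
clk 19.55 pos [ 0.4848 -0.197   0.0454] phi 91.85 xax [-3.e-04 -5.e-04 -1.e+00] q [ 0.943  0.883 -0.967  1.966  0.991  0.864  1.021] F [ 0.5  0.9 -2.1] w 0.0192
frac to target [-5.153e+00 -3.000e-03 -3.000e-03]
rot frac [-0.008 -0.003  0.005]
```

>>> arm_command(delta_pos=[[-0.2, 0, 0], [-0.3, 0, 0], [-0.5, 0, 0], [-0.7, 0, 0], [-0.8, 0, 0], [-0.8, 0, 0], [-0.8, 0, 0], [-0.8, 0, 0], [-0.3, 0, 0], [0, 0, 0]], rotation=[[0, 0, 0], [0, 0, 0], [0, 0, 0], [0, 0, 0], [0, 0, 0], [0, 0, 0], [0, 0, 0], [0, 0, 0], [0, 0, 0], [0, 0, 0]])

```text
clock: 20.55
position: [0.4842, -0.1954, 0.2122]
tool_rot: [-2.668, 1.571, -2.633]
force: [0.5, -0.2, -3.3]
grip_width: 0.019
```

```bash
python3 st.py .4912 .2553 .2 97.2; python3 - <<'E'
from h import *
x,Rt,s=tool(); p=cam("wrist"); a=optics.grab_frame("wrist")[:,:,::-1]; cv2.imwrite("pics/w5.png",a)
np.savez("w5.npz",R=p['R'],o=p['o'],x=x,Rt=Rt)
E
```

```text
clk 20.55 pos [ 0.4842 -0.1954  0.2122] phi 92.0 xax [-2.e-04 -1.e-04 -1.e+00] q [ 1.087  0.666 -1.186  1.865  0.696  1.104  1.238] F [ 0.5 -0.2 -3.3] w 0.019
frac to target [ 0.406 15.005  0.76 ]
rot frac [-0.866 -0.002  0.001]
```

View pics/w5.png

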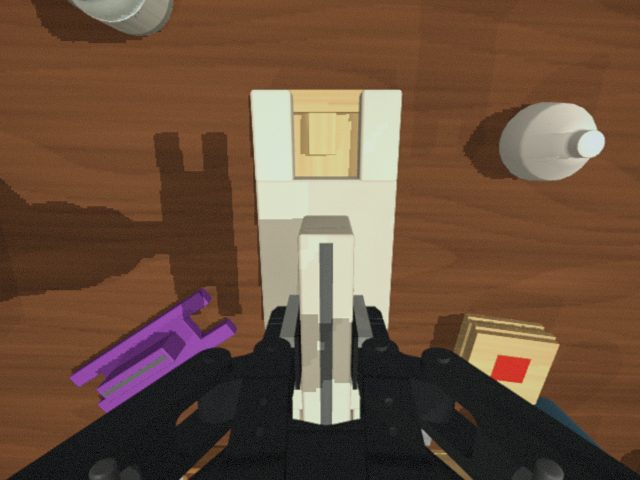

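Ledge held straight: its end edge is at v≈90 (u 251–401) and the notch spans u 292–361 with its root at v≈179. I'll work out how it sits in the grip.

```bash
python3 - <<'E'
from h import *
d=np.load("w5.npz"); p=cam("wrist"); p['R']=d['R'];p['o']=d['o']; x=d['x'];Rt=d['Rt']
for n,uv in dict(endL=(251,91),endR=(401,91),notL=(294,179.5),notR=(359.5,180),nL0=(292.5,91),nR0=(361,91)).items():
    P=on_z(p,uv,x[2]-.0194); print(n,(Rt.T@(P-x)*1000).round(1))
E
```

```text
endL [ 19.4 -27.6 -94.3]
endR [ 19.4  30.8 -94.4]
notL [ 19.4 -11.8 -60.3]
notR [ 19.4  15.7 -60. ]
nL0 [ 19.4 -11.4 -94.3]
nR0 [ 19.4  15.2 -94.4]
```

>>> arm_command(delta_pos=[[0, 0.4, 0.1], [0, 0.8, 0.14], [0, 1, 0.14], [0, 1, 0.14], [0, 1, 0.14], [0, 1, 0.14], [0, 1, 0.14], [0, 1, 0.14], [0, 1, 0.14], [0, 1, 0.14]], rotation=[[-0.4, 0, 0], [-0.4, 0, 0], [0, 0, 0], [0, 0, 0], [0, 0, 0], [0, 0, 0], [0, 0, 0], [0, 0, 0], [0, 0, 0], [0, 0, 0]])

```text
clock: 21.6
position: [0.4855, 0.097, 0.202]
tool_rot: [2.66, 1.556, 2.799]
force: [0.7, 0.2, -2.8]
grip_width: 0.0192
```

```bash
python3 st.py .492 .254 .2 97.1
```

```text
clk 21.6 pos [0.4855 0.097  0.202 ] phi 97.96 xax [-0.0144  0.0051 -0.9999] q [ 0.53   0.645 -1.189  1.931  0.678  1.061  0.754] F [ 0.7  0.2 -2.8] w 0.0192
frac to target [0.09  5.153 0.939]
rot frac [ 0.143 -0.13  -0.066]
```

>>> arm_command(delta_pos=[[0, 1, 0.18], [0, 1, 0.18], [0, 0.9, 0.18], [0, 0.8, 0.18], [0, 0.6, 0.1], [0, 0.3, 0], [0, 0, 0]], rotation=[[0.1, -0.1, -0.05], [0, 0, 0], [0, 0, 0], [0, 0, 0], [0, 0, 0], [0, 0, 0], [0, 0, 0]])

```text
clock: 22.3
position: [0.4833, 0.2516, 0.1952]
tool_rot: [2.835, 1.557, 2.987]
force: [-0.4, -0.2, -2.4]
grip_width: 0.0192
```

```bash
python3 st.py .492 .254 .17 97.1
```

```text
clk 22.3 pos [0.4833 0.2516 0.1952] phi 98.71 xax [-0.0135  0.0021 -0.9999] q [ 0.174  0.709 -1.129  1.816  0.707  1.102  0.509] F [-0.4 -0.2 -2.4] w 0.0192
frac to target [0.838 0.031 0.309]
rot frac [ 0.269 -0.125 -0.038]
```

>>> arm_command(delta_pos=[[0, 0.03, 0.3], [0.3, 0, 0], [0.4, 0, 0], [0.4, 0, 0], [0.2, 0, 0], [0, 0, 0]], rotation=[[0.27, -0.125, -0.04], [0, 0, 0], [0, 0, 0], [0, 0, 0], [0, 0, 0], [0, 0, 0]])

```text
clock: 22.9
position: [0.4928, 0.2497, 0.1506]
tool_rot: [-1.918, 1.567, -1.799]
force: [-0.3, 0.0, -2.3]
grip_width: 0.0192
```

```bash
python3 st.py .492 .254 .15 97.1
```

```text
clk 22.9 pos [0.4928 0.2497 0.1506] phi 96.81 xax [-8.0e-04 -3.6e-03 -1.0e+00] q [ 0.135  0.761 -1.064  1.84   0.781  1.033  0.436] F [-0.3  0.  -2.3] w 0.0192
frac to target [ 0.02   0.146 -0.011]
rot frac [-0.049 -0.012  0.033]
```

>>> arm_command(delta_pos=[[0, 0.15, -0.01], [0, 0, 0]], rotation=[[-0.05, -0.01, 0.03], [0, 0, 0]])

```text
clock: 23.1
position: [0.4919, 0.2544, 0.1506]
tool_rot: [2.533, 1.57, 2.657]
force: [-0.8, 0.2, -2.1]
grip_width: 0.019
```

```bash
python3 st.py .492 .254 .14 97.1; python3 - <<'E'
from h import *
a=optics.grab_frame("wrist")[:,:,::-1][60:300,180:480]; t=optics.grab_frame("scene")[:,:,::-1][120:270,400:540]
t=cv2.resize(t,None,fx=2.5,fy=2.5); a=cv2.resize(a,None,fx=1.25,fy=1.25)
c=np.zeros((375,740,3),np.uint8); c[:300,:375]=a; c[:375,385:735]=t; cv2.imwrite("pics/w6.png",c)
E
```

```text
clk 23.1 pos [0.4919 0.2544 0.1506] phi 97.12 xax [-4.e-04  2.e-04 -1.e+00] q [ 0.129  0.763 -1.066  1.838  0.782  1.031  0.435] F [-0.8  0.2 -2.1] w 0.019
frac to target [ 0.354 -0.015 -0.   ]
rot frac [ 0.003 -0.003 -0.002]
```

View pics/w6.png

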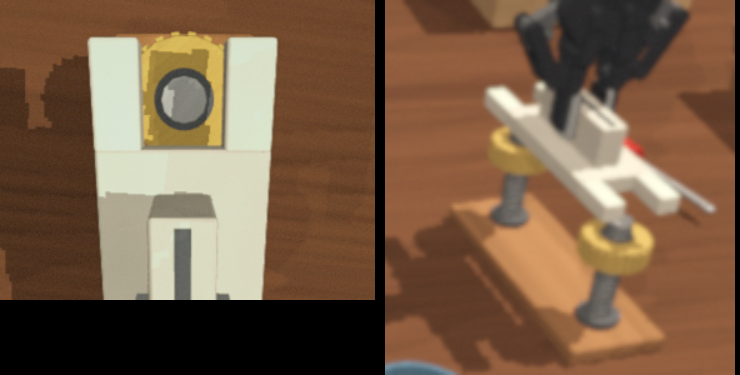

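The hi rod shows centred in the near notch (wrist crop at (184,99), notch spanning 141–226). In the scene crop the far notch is over the low rod. I'll lower slowly.

>>> arm_command(delta_pos=[[0.2, 0, 0], [0.2, 0, 0], [0.2, 0, 0], [0.1, 0, 0], [0, 0, 0]], rotation=[[0, 0, 0], [0, 0, 0], [0, 0, 0], [0, 0, 0], [0, 0, 0]])

```text
clock: 23.7
position: [0.4924, 0.2538, 0.128]
tool_rot: [-0.907, 1.57, -0.784]
force: [1.2, -0.2, -2.3]
grip_width: 0.0192
```

```bash
python3 st.py .492 .254 .1225 97.1
```

```text
clk 23.7 pos [0.4924 0.2538 0.128 ] phi 97.07 xax [ 5.e-04 -5.e-04 -1.e+00] q [ 0.113  0.79  -1.039  1.853  0.817  0.998  0.409] F [ 1.2 -0.2 -2.3] w 0.0192
frac to target [ 0.184  0.008 -0.012]
rot frac [-0.005  0.004  0.005]
```

>>> arm_command(delta_pos=[[0.033, 0, 0], [0.033, 0, 0], [0.033, 0, 0]], rotation=[[0, 0, 0], [0, 0, 0], [0, 0, 0]])

```text
clock: 24.0
position: [0.4924, 0.254, 0.125]
tool_rot: [-0.548, 1.57, -0.425]
force: [-0.2, 0.8, -2.2]
grip_width: 0.0191
```

>>> arm_command(delta_pos=[[0.025, 0, 0], [0.02, 0, 0]], rotation=[[0, 0, 0], [0, 0, 0]])

```text
clock: 24.2
position: [0.4926, 0.254, 0.1238]
tool_rot: [-0.254, 1.57, -0.131]
force: [-2.5, -2.8, 10.7]
grip_width: 0.0193
```

>>> arm_command(delta_pos=[[-0.005, 0, 0], [0, 0, 0]], rotation=[[0, 0, 0], [0, 0, 0]])

```text
clock: 24.4
position: [0.4926, 0.254, 0.124]
tool_rot: [-0.254, 1.57, -0.13]
force: [0.2, -0.1, -2.6]
grip_width: 0.0186
```

>>> arm_command(delta_pos=[[0, 0, 0], [0, 0, 0], [0, 0, 0], [0, 0, 0]], rotation=[[0, 0, 0], [0, 0, 0], [0, 0, 0], [0, 0, 0]], gripper=-0.3, grip_force=20)

```text
clock: 24.8
position: [0.4928, 0.2543, 0.1244]
tool_rot: [0.117, 1.569, 0.241]
force: [1.2, -0.5, 0.7]
grip_width: 0.0559
```

>>> arm_command(delta_pos=[[-0.3, 0, 0], [-0.8, 0, 0], [-1, 0, 0], [-1, 0, 0], [0, 0, 0]], rotation=[[0, 0, 0], [0, 0, 0], [0, 0, 0], [0, 0, 0], [0, 0, 0]])

```text
clock: 25.3
position: [0.4919, 0.2549, 0.2227]
tool_rot: [1.047, 1.57, 1.172]
force: [0.6, 0.8, -0.5]
grip_width: 0.0556
```

```bash
python3 st.py; python3 - <<'E'
from h import *
p=cam("wrist"); a=optics.grab_frame("wrist")[:,:,::-1]; cv2.imwrite("pics/w7f.png",a); np.savez("w7.npz",R=p['R'],o=p['o'])
s=optics.grab_frame("scene")[:,:,::-1]; cv2.imwrite("pics/s7.png",s); t=cv2.resize(s[120:270,400:540],None,fx=2.4,fy=2.4)
c=np.zeros((480,800,3),np.uint8); c[:,:450]=a[:,120:570]; c[:360,460:796]=t; cv2.imwrite("pics/w7.png",c)
E
```

```text
clk 25.3 pos [0.4919 0.2549 0.2227] phi 97.16 xax [ 4.e-04  1.e-03 -1.e+00] q [ 0.177  0.679 -1.141  1.776  0.678  1.142  0.512] F [ 0.6  0.8 -0.5] w 0.0556
```

View pics/w7.png

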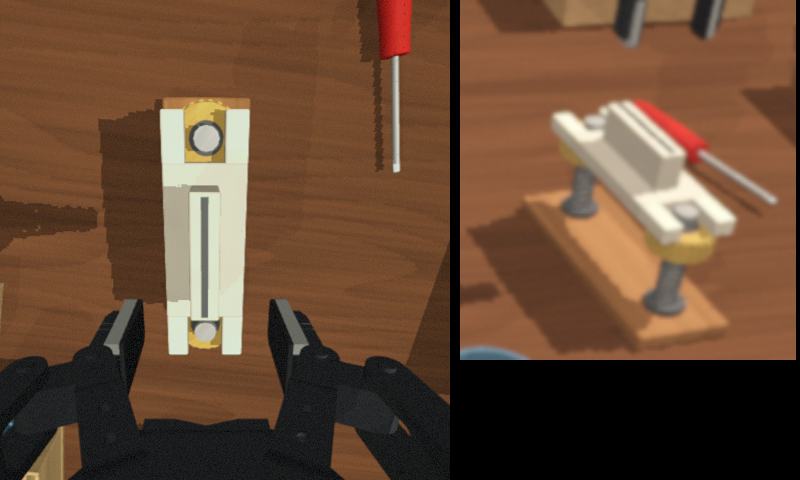

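Both rods sit centred in the notches, the rib is up, and the ledge lies on both collars. Next is a quick check that the bystanders haven't moved, and then I hand in.

```bash
python3 - <<'E'
from h import *
a=cv2.imread("pics/scene0.png"); b=cv2.imread("pics/s7.png"); d=cv2.absdiff(a,b).max(2)
for n,(u0,v0,u1,v1) in dict(bell=(315,180,355,228),tablets=(325,250,385,300),mug=(385,265,440,312),brush=(200,310,335,345),purple=(65,270,195,345),jar=(145,155,190,210)).items():
    print(n,'changed px',int((d[v0:v1,u0:u1]>40).sum()),'of',(u1-u0)*(v1-v0))
print(bot.job_done())
E
```

```text
bell changed px 0 of 1920
tablets changed px 192 of 3000
mug changed px 0 of 2585
brush changed px 0 of 4725
purple changed px 5 of 9750
jar changed px 540 of 2475
the job is handed in; nothing more can be done
None
```

The job is done and handed in: the lower collar is level with the higher one, and the ledge rests rib upwards across both, with a rod in each end notch.

**Collar:** Touching the collar tops with the fingertips showed the lower one 15.5 mm below the other. I turned it 232.6° counter-clockwise, and the gripper rose 15.4 mm with it. Touching it again gave contact at 103.3 mm, against 103.4 mm for the reference, so they agree to about 0.2 mm. I only touched the higher collar lightly on top, at about 10 N, and did not turn it. I did not measure it again afterwards.

**Ledge:** I lifted it by its rib and lowered it in steps of 1 mm or less until it touched, at about 11 N. I then eased off, released it and backed away. The last wrist and scene pictures show both rods centred in the notches and the ledge on both collars. That it is level rests on the collar heights, as I did not measure the ledge itself.

**Other things:** Comparing scene pictures from before and after, the bell, mug and brush show no change, and the purple look-alike shows almost none. Two areas did change: the tablets (192 of 3000 pixels) and the jar (540 of 2475 pixels). I put this down to the arm's moving shadow, since the arm never went near either, but I did not check further.

The run took about 25 s of the 72 s allowed.

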